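Set the core dowel through the soap mould's eyelet

TASK

The round pink soap mould is to be cast with a cord hole: take the plain wooden dowel out of the rod stand and lower it, upright, through the yellow eyelet on the mould's bridge until its foot rests on the mould's floor, then let go so that it stands there. Lower it in the gripper, do not drop it, and leave the blue stirrer and the steel probe in the stand.

Things in the scene. Friction and masses are not known exactly. Their poses are not given: they have to be found in the camera images.
- dowel: Plain pale wooden rod, 14 mm across, 160 mm long, about 25 g, no head. Origin at the centre of its foot (lower end), z up along the rod. Starts upright in one of three 18 mm holes, 70 mm apart in a row and 50 mm deep, of a fixed dark wooden stand (60 x 200 mm, 60 mm high), its top 110 mm above the stand; the line through the three rods gives the row's direction. Lift it over 50 mm to clear it.
- stirrer: Bystander: blue plastic rod, 14 mm across, with a 26 mm ball on top, 120 mm long in all, upright in another hole of the same stand. Origin at the centre of its foot, z up along the rod. Its top stands 70 mm above the stand: carry the dowel over it or around it.
- probe: Bystander: steel thermometer probe, 12 mm across, with a 28 mm wide black head on top, 120 mm long in all, upright in the third hole of the stand. Origin at the centre of its foot, z up along the rod. Its top stands 70 mm above the stand.
- mould: Fixed round pink tub, 104 mm across, 50 mm high. A bridge along its y (top at 55 mm) carries the yellow eyelet: mouth 37 mm inside at 78 mm height, narrowing to a 20 mm throat at 55 to 45 mm. Floor at 5 mm, with a conical ring (24 mm inside, rim at 13 mm) for the dowel's foot. Heights from the origin: centre of the underside, on the eyelet's axis, z up. Bottle and soap bar stand beyond, loose.

How it is judged:
By the outcome, as a careful person would: the job done as asked, in the order asked, and still so for the second after the job is handed in, with the robot touching nothing.
It also fails if it takes over 42 s, if anything falls off the work surface, if the arm or the gripper's body presses on something with over 40 N, if the wrist force passes 120 N, or if a joint passes its speed limit or range.

ROBOT

A 7-joint arm with a two-finger parallel gripper is mounted at the origin on the work surface. World frame = base frame: x ahead of the robot, y to its left, z up, the work surface at z = 0. Lengths are in m, angles in rad, forces in N, time in s.
With the tool pointing down it reaches from about 0.425 to 1.025 m from the base axis. Payload 9.4 kg.
Tool frame: the origin (TCP) lies at the very end of the fingers, on their centre line; the grasp point (between the pads) lies 19 mm behind it; z points along the fingers, y is the line along which they close (so a half turn about z gives the same grasp; the last joint's range is limited). The gripper opens to 85 mm and grips with 20 to 120 N. Pads are 22 mm wide; open, the fingers measure 114 mm over their backs; the gripper's body (76 mm by 85 mm) begins 54 mm behind the grasp point. The pads swing forward as they close: fully open they stand 13 mm farther back than shut.
Start: joints at [1.094, 0.599, -0.003, 1.599, 0.002, 0.943, -0.08], TCP at [0.282, -0.668, 0.198] pointing down, gripper open.
Joint ranges: [-2.57, 2.57], [-0.35, 1.97], [-1.29, 1.29], [0.11, 2.56], [-1.05, 4.19], [0.11, 1.86], [-2.63, 2.63]. Speed limits (rad/s): [2.22, 2.22, 3.01, 3.01, 3.14, 3.14, 3.14].

INTERFACE

Orientations are given as [roll, pitch, yaw] about the fixed x, y, z axes, in that order (R = Rz(yaw) Ry(pitch) Rx(roll)).
In Python, from station import manip gives the robot as it stands. The module is installed in compiled form; this text tells all that it offers.
- The arm moves only by the shell command python3 -m handwheel 'ROWS'. ROWS is JSON, one flat list of numbers, 7 for each row, row after row: the opening, from 0 (shut) to 1 (fully open), then the shift along the tool's x, y, z in cm, then the turn, a rotation vector about the tool's x, y, z in degrees. A call has 1 to 10 rows; each row is the pose to reach, as a shift and turn from the pose commanded when the call began, along the tool's axes at that moment; what a row does not reach only later rows make up. A row lasts 1/12 s, in which the tool goes at most 41.7 mm and 7.16 degrees, less where a joint would pass 70% of its speed; a pose out of reach is approached as far as the arm can. A call with a gripper value outside its range is refused whole. The fingers move at their own pace and stop on an object; the grip force is fixed at half the most. Time passes only in rows, so rows that repeat a pose let the fingers close. It gives the time, the measured TCP pose, the force, the opening and the grip force at its end, in the units of the state.
- manip.sense(): the state, without advancing time (a new reading comes with each control period).
- manip.camera(name): name is "scene" or "top" or "wrist"; returns the picture (480x640x3 uint8, red, green, blue); there is no depth.
- manip.camera_params(name): a dict with "fx", "fy", "cx", "cy" (pixels), "cam_to_world" (4x4, takes a point from camera to world coordinates). Camera axes: x right, y down, z forward; pixel columns grow to the right and rows downward; lengths in m; the calibration is good to about 2 mm. A picture is of the moment at which its call begins: read the wrist's pose just before it. camera_params takes no time and is no camera call; for the wrist camera it gives the pose at the moment of the call.
- manip.job_done(): hands the job in; it is judged then, once.
The state is a dict: "time": time; "qpos": joint angles; "joint_vel": joint speeds; "tau": joint torques, N m; "position": TCP position; "tcp_rot": TCP orientation; "force": force on the tool from outside, world axes, zero at the start; "moment": the same for the moment, N m; "opening": finger opening in m; "grip_force": force on a finger pad.
Only numpy, scipy, OpenCV 4.12 (cv2) and the standard library are available. Lean on these libraries where they do the work, as an engineer would, in place of code of your own. Each camera call takes 0.05 s, during which the arm holds its last target. There are 200 camera calls.

## Working session

There is one attempt and no reset: what is moved stays moved. The work goes in short steps, Python scripts to look and compute and a shell command to move; the robot and the scene stay as the last step left them, time stands still between calls to the robot, and variables do not carry over. Pictures are saved under pics/ and viewed, at most 13 in all, crops included, and the job is handed in when it is done.

```bash
mkdir -p pics; python3 - <<'E'
from station import manip
import cv2
s=manip.sense();print(s)
for n in("scene","top"):
    cv2.imwrite(f"pics/{n}0.png",manip.camera(n)[:,:,::-1]);p=manip.camera_params(n);print(n,p)
E
```

```text
{'time': 0.0, 'qpos': array([ 1.09430213,  0.60016616, -0.00253496,  1.60016153,  0.0017676 ,
        0.94289245, -0.07981348]), 'joint_vel': array([-0.00103598, -0.00122952, -0.0005886 , -0.00044401,  0.00050982,
       -0.00062242, -0.00092808]), 'tau': array([ 7.78772064e-04, -7.76461101e+01,  1.56533204e+00, -2.58018279e+01,
        1.24194895e-02,  8.71147087e-03, -1.58032893e-06]), 'position': array([ 0.28196125, -0.66733274,  0.19697617]), 'tcp_rot': array([-3.13997236e+00,  1.26653114e-04,  3.99813475e-01]), 'force': array([ 0.0827431 ,  0.08206914, -0.46453263]), 'moment': array([ 0.01856633, -0.0334907 ,  0.03236176]), 'grip_force': 0.0, 'opening': 0.08522453347409653}
scene {'fx': 507.7409404064002, 'fy': 507.7409404064002, 'cx': 307.27055432308106, 'cy': 236.80313677561549, 'cam_to_world': array([[ 0.83364049,  0.39986495, -0.38098761,  0.82274954],
       [ 0.55193399, -0.57777538,  0.60128569, -0.46552015],
       [ 0.02030781, -0.71153611, -0.70235601,  0.57893711],
       [ 0.        ,  0.        ,  0.        ,  1.        ]])}
top {'fx': 547.7285313126439, 'fy': 547.7285313126439, 'cx': 304.00523770786754, 'cy': 243.6331108932407, 'cam_to_world': array([[-1.30410834e-02, -9.97627623e-01,  6.75947869e-02,
         4.64644376e-01],
       [-9.99914757e-01,  1.30544915e-02, -2.43367720e-04,
         8.06457621e-03],
       [-6.39625209e-04, -6.75921986e-02, -9.97712827e-01,
         1.06851194e+00],
       [ 0.00000000e+00,  0.00000000e+00,  0.00000000e+00,
         1.00000000e+00]])}
```

View pics/scene0.png

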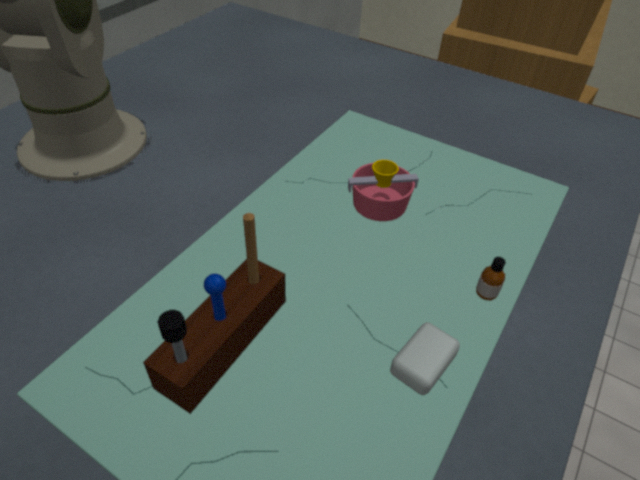

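View pics/top0.png

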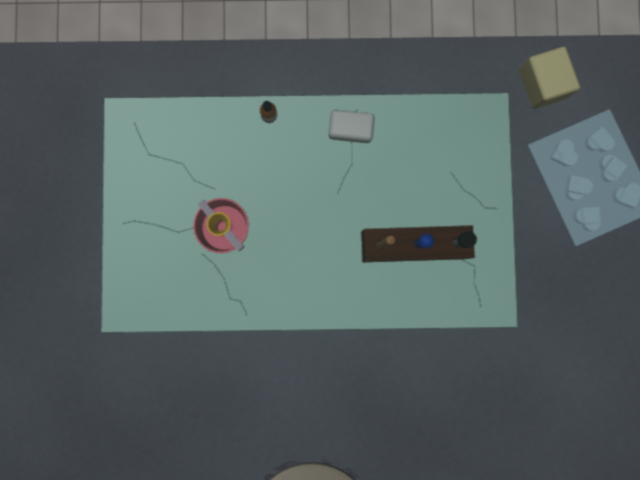

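The scene picture shows the dowel's top at (250,217), the stirrer ball at (215,285), the probe head at (173,325) and the yellow eyelet at (385,170). In the top picture the dowel is at about (390,240) and the eyelet at (219,224). Next I'll measure them with masks and rays.

```bash
cat >h.py <<'E'
import numpy as np,cv2
from station import manip
def ray(n,uv,p=None):
    p=p or manip.camera_params(n);M=p["cam_to_world"]
    d=M[:3,:3]@np.array([(uv[0]-p["cx"])/p["fx"],(uv[1]-p["cy"])/p["fy"],1]);return M[:3,3],d/np.linalg.norm(d)
def plane(n,uv,z,p=None):
    o,d=ray(n,uv,p);return o+d*(z-o[2])/d[2]
def cross(a,b):
    (o1,d1),(o2,d2)=a,b
    t=np.linalg.lstsq(np.c_[d1,-d2],o2-o1,rcond=None)[0];p,q=o1+t[0]*d1,o2+t[1]*d2
    return (p+q)/2,np.linalg.norm(p-q)
def blobs(im,lo,hi,roi=None,amin=20):
    h=cv2.cvtColor(im,cv2.COLOR_RGB2HSV);m=cv2.inRange(h,lo,hi)
    if roi:
        k=np.zeros_like(m);x0,y0,x1,y1=roi;k[y0:y1,x0:x1]=255;m&=k
    cs=cv2.findContours(m,cv2.RETR_EXTERNAL,cv2.CHAIN_APPROX_NONE)[0]
    return sorted([c for c in cs if cv2.contourArea(c)>=amin],key=cv2.contourArea,reverse=True)
E
python3 - <<'E'
from h import *
t=cv2.imread("pics/top0.png")[:,:,::-1].copy();s=cv2.imread("pics/scene0.png")[:,:,::-1].copy()
hs=lambda im,u,v:cv2.cvtColor(im,cv2.COLOR_RGB2HSV)[v,u]
print(hs(t,391,240),hs(t,383,243),hs(t,370,245),hs(s,250,217),hs(s,252,250),hs(t,212,224),hs(s,385,165))
np.set_printoptions(precision=4,suppress=True)
for n,im,roi in(("top",t,(375,228,405,255)),("scene",s,(235,205,265,290))):
    for c in blobs(im,(8,60,105),(22,200,255),roi,8)[:2]:print(n,"dowel",cv2.boundingRect(c),cv2.minAreaRect(c))
for n,im,roi in(("top",t,(190,190,250,260)),("scene",s,(350,140,420,220))):
    for c in blobs(im,(22,150,60),(34,255,255),roi)[:1]:
        print(n,"eye",cv2.boundingRect(c),cv2.minEnclosingCircle(c),cv2.fitEllipse(cv2.convexHull(c)))
    for c in blobs(im,(165,90,60),(180,255,255),roi)[:1]:print(n,"pink",cv2.boundingRect(c),cv2.fitEllipse(cv2.convexHull(c)))
for n,im,roi in(("top",t,(405,220,440,260)),):
    for c in blobs(im,(105,150,60),(130,255,255),roi)[:1]:
        e=cv2.minEnclosingCircle(c);print("ball",e,plane(n,e[0],.117))
c=blobs(t,(0,0,0),(180,255,45),(445,225,485,255));
for k in c[:1]:print("probe",cv2.minEnclosingCircle(k))
E
```

```text
[ 16 108 102] [20 67 57] [13 83 55] [ 18 134 118] [ 15 125  61] [ 24 131  80] [ 25 255 104]
top dowel (388, 237, 4, 5) ((389.5, 239.0), (4.0, 3.0), 90.0)
scene dowel (243, 213, 11, 7) ((248.23080444335938, 215.84619140625), (9.805807113647461, 5.883484840393066), 11.309932708740234)
top eye (208, 213, 22, 22) ((218.25, 223.75), 11.096270561218262) ((218.41143798828125, 223.67996215820312), (21.323871612548828, 21.827577590942383), 44.03508758544922)
top pink (213, 201, 35, 40) ((230.60487365722656, 220.0553436279297), (30.003019332885742, 43.32721710205078), 148.208740234375)
scene eye (372, 160, 27, 27) ((384.1666564941406, 172.1666717529297), 14.447333335876465) ((383.92108154296875, 172.4807586669922), (27.13020133972168, 28.467153549194336), 87.43009948730469)
scene pink (353, 182, 62, 38) ((382.6117858886719, 193.7963104248047), (51.14552688598633, 61.77922058105469), 82.12689971923828)
ball ((424.0, 240.5), 8.381627082824707) [ 0.5318 -0.2012  0.117 ]
probe ((464.0465087890625, 239.61627197265625), 11.072190284729004)
```

```bash
python3 - <<'E'
import cv2,numpy as np
t=cv2.imread("pics/top0.png");s=cv2.imread("pics/scene0.png")
a=cv2.resize(t[225:265,360:480],None,fx=6,fy=6);b=cv2.resize(s[205:265,230:280],None,fx=5,fy=5);c=cv2.resize(t[195:255,190:250],None,fx=5,fy=5)
o=np.zeros((560,720,3),np.uint8);o[:240]=a;o[250:550,:250]=b;o[250:550,300:600]=c
cv2.imwrite("pics/crop1.png",o)
E
```

```text
(no output)
```

View pics/crop1.png

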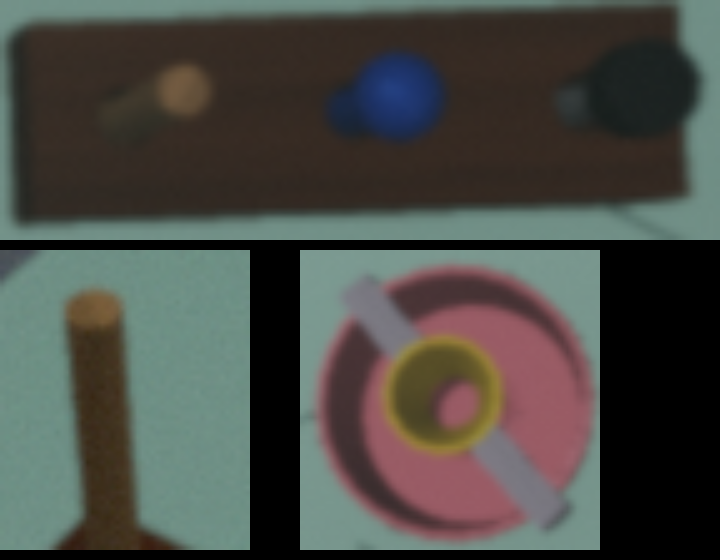

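The crop shows the dowel's top at (390.2,239.6) in the top image and (249,217) in the scene image. The eyelet's mouth is centred at (218.3,223.6), and its throat at (222,225.8).

```bash
python3 - <<'E'
from h import *
np.set_printoptions(precision=4,suppress=True)
dt=(390.2,239.6);print("dowel",plane("top",dt,.17),plane("scene",(249,217),.17),cross(ray("top",dt),ray("scene",(249,217))))
print("ball",plane("top",(426,240.5),.117),"probe",plane("top",(466.5,239.5),.13))
for uv in((362,229),(472,225),(475,258),(362.5,262)):print("stand corner",plane("top",uv,.06))
print("mouth",plane("top",(218.4,223.7),.078),"throat",plane("top",(222,225.8),.045))
t=cv2.imread("pics/top0.png")[:,:,::-1].copy();s=cv2.imread("pics/scene0.png")[:,:,::-1].copy()
for u in (207.5,229.3): print(plane("top",(u,223.7),.078))
# mouth in scene: ellipse top: rim extents cols 372..398, top row160
print("scene mouth",plane("scene",(385,167.5),.078))
# tub rim z=.05 outline in top by not-green, circle
h=cv2.cvtColor(t,cv2.COLOR_RGB2HSV);roi=(185,190,258,262)
c=blobs(t,(160,50,30),(180,255,255),roi,5)
pts=np.vstack(c);e=cv2.fitEllipse(cv2.convexHull(pts));print(e,plane("top",e[0],.05))
for u,v in((203,201),(241,247)):print("bridge",plane("top",(u,v),.055))
print(manip.camera_params("wrist"))
E
```

```text
dowel [ 0.5303 -0.134   0.17  ] [ 0.5254 -0.1269  0.17  ] (array([ 0.5301, -0.1327,  0.1768]), np.float64(0.0006243512729799564))
ball [ 0.5318 -0.2047  0.117 ] probe [ 0.5317 -0.2714  0.13  ]
stand corner [ 0.5587 -0.0997  0.06  ]
stand corner [ 0.5634 -0.3033  0.06  ]
stand corner [ 0.5023 -0.3068  0.06  ]
stand corner [ 0.4977 -0.0994  0.06  ]
mouth [0.5701 0.1629 0.078 ] throat [0.5696 0.1613 0.045 ]
[0.5703 0.1827 0.078 ]
[0.5698 0.1431 0.078 ]
scene mouth [0.5666 0.1706 0.078 ]
((220.5807342529297, 225.1951904296875), (54.337615966796875, 54.823394775390625), 59.538997650146484) [0.5702 0.1632 0.05  ]
bridge [0.6154 0.1951 0.055 ]
bridge [0.5286 0.1247 0.055 ]
{'fx': 345.3251457261507, 'fy': 345.3251457261507, 'cx': 319.0855932164296, 'cy': 235.64954738705603, 'cam_to_world': array([[ 0.3897, -0.8832, -0.2609,  0.3474],
       [-0.9209, -0.374 , -0.1093, -0.639 ],
       [-0.001 ,  0.2828, -0.9592,  0.3733],
       [ 0.    ,  0.    ,  0.    ,  1.    ]])}
```

```bash
cat >>h.py <<'E'
from scipy.spatial.transform import Rotation as Ro
def delta(pos,yaw=np.pi/2):
    s=manip.sense();R=Ro.from_euler("xyz",s["tcp_rot"]);T=Ro.from_euler("xyz",[np.pi,0,yaw])
    print("t",round(s["time"],2),"shift cm",np.round(R.inv().apply(np.array(pos)-s["position"])*100,2),"turn deg",np.round(np.degrees((R.inv()*T).as_rotvec()),2),"F",np.round(s["force"],1),"pos",np.round(s["position"],4),"open",round(s["opening"],4),"grip",round(s["grip_force"],1))
E
python3 -c "from h import *;delta([.5305,-.1335,.25])"
python3 -m handwheel '[1,43.6,-39.4,-5,0,0,-67, 1,43.6,-39.4,-5,0,0,-67, 1,43.6,-39.4,-5,0,0,-67, 1,43.6,-39.4,-5,0,0,-67, 1,43.6,-39.4,-5,0,0,-67, 1,43.6,-39.4,-5,0,0,-67, 1,43.6,-39.4,-5,0,0,-67, 1,43.6,-39.4,-5,0,0,-67, 1,43.6,-39.4,-5,0,0,-67, 1,43.6,-39.4,-5,0,0,-67]'
python3 -c "from h import *;delta([.5305,-.1335,.25])"
```

```text
t 0.1 shift cm [ 43.67 -39.52  -5.24] turn deg [-8.000e-02 -4.000e-02 -6.709e+01] F [ 0.3  0.3 -0.6] pos [ 0.282  -0.6674  0.1971] open 0.0855 grip 0.0
time: 0.93
position: [0.4578, -0.2897, 0.2333]
tcp_rot: [-3.141, 0.0, 1.576]
force: [0.6, 1.0, -0.4]
opening: 0.0851
grip_force: 0.0
t 0.93 shift cm [15.58  7.36 -1.67] turn deg [-0.02  0.    0.3 ] F [ 0.6  1.  -0.4] pos [ 0.4578 -0.2897  0.2333] open 0.0851 grip 0.0
```

```bash
python3 -m handwheel '[1,15.6,7.4,-1.7,0,0,0, 1,15.6,7.4,-1.7,0,0,0, 1,15.6,7.4,-1.7,0,0,0, 1,15.6,7.4,-1.7,0,0,0, 1,15.6,7.4,-1.7,0,0,0, 1,15.6,7.4,-1.7,0,0,0, 1,15.6,7.4,-1.7,0,0,0, 1,15.6,7.4,-1.7,0,0,0]'
python3 - <<'E'
from h import *
delta([.5305,-.1335,.25])
p=manip.camera_params("wrist");cv2.imwrite("pics/w1.png",manip.camera("wrist")[:,:,::-1])
import pickle;pickle.dump(p,open("w1.pkl","wb"))
M=np.linalg.inv(p["cam_to_world"])
for P in([.5303,-.134,.17],[.5303,-.134,.06]):
    c=M@np.r_[P,1];print(p["fx"]*c[0]/c[2]+p["cx"],p["fy"]*c[1]/c[2]+p["cy"])
E
```

```text
time: 1.6
position: [0.5309, -0.1372, 0.2497]
tcp_rot: [-3.14, 0.001, 1.568]
force: [-0.4, 0.0, -0.5]
opening: 0.0852
grip_force: 0.0
t 1.6 shift cm [ 0.36 -0.05 -0.03] turn deg [-0.08  0.03 -0.19] F [-0.4  0.  -0.5] pos [ 0.5309 -0.1372  0.2497] open 0.0852 grip 0.0
319.49169132516715 227.94133937176488
319.38155918369887 201.00292617559217
```

View pics/w1.png

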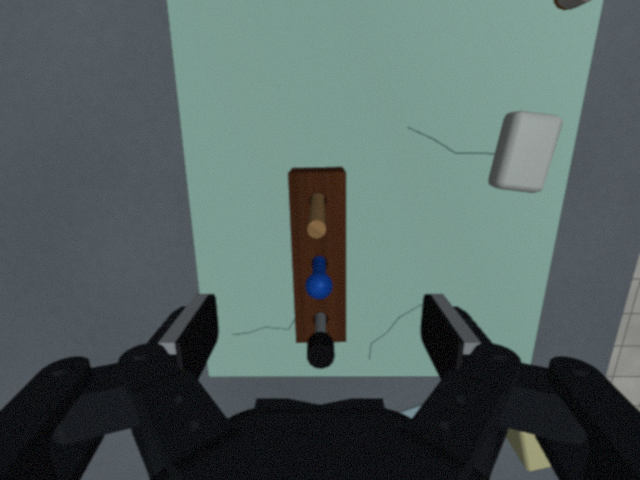

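The wrist picture shows the dowel's top at (317,230), about 2 px from where I predicted it, with its base near (318,197). I'll refine this and check for lean.

```bash
python3 - <<'E'
from h import *
import pickle;p=pickle.load(open("w1.pkl","rb"));np.set_printoptions(precision=4,suppress=True)
im=cv2.imread("pics/w1.png");o=np.zeros((560,760,3),np.uint8)
o[:,:360]=cv2.resize(im[185:255-0,295:340],(360,560),interpolation=cv2.INTER_CUBIC)
t=cv2.imread("pics/top0.png");o[:320,380:]=cv2.resize(t[230:252,372:398],(380,320),interpolation=cv2.INTER_CUBIC)
cv2.imwrite("pics/crop2.png",o)
g=cv2.cvtColor(im,cv2.COLOR_BGR2HSV);print(g[230,310:326],g[200,308:328].tolist())
E
```

```text
[[ 16 115 115]
 [ 16 125 118]
 [ 14 122 115]
 [ 16 121 116]
 [ 17 124 115]
 [ 17 127 116]
 [ 16 123 118]
 [ 17 126 121]
 [ 16 123 124]
 [ 16 123 126]
 [ 16 126 128]
 [ 18 130 126]
 [ 16 122 132]
 [ 15 126 132]
 [ 18 122 125]
 [ 16 125 106]] [[5, 149, 53], [17, 168, 44], [16, 125, 51], [16, 125, 49], [17, 130, 61], [18, 137, 67], [17, 110, 72], [19, 119, 73], [18, 131, 76], [17, 132, 77], [14, 120, 81], [17, 120, 85], [18, 128, 82], [17, 127, 76], [17, 115, 80], [19, 124, 64], [16, 132, 52], [20, 124, 41], [8, 172, 46], [13, 193, 58]]
```

View pics/crop2.png

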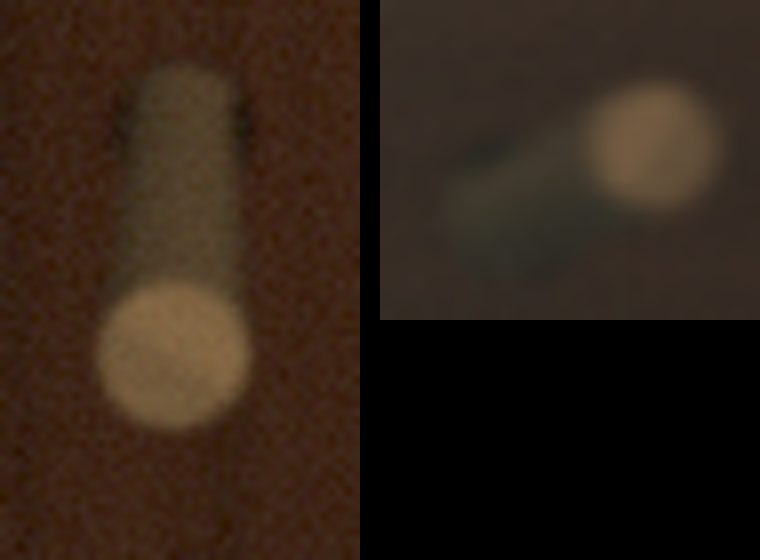

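```bash
python3 -m handwheel '[1,0.3,-0.2,4,-0.1,0,-0.2, 0.5,0.3,-0.2,8,-0.1,0,-0.2, 0.5,0.3,-0.2,11,-0.1,0,-0.2, 0.5,0.3,-0.2,13.4,-0.1,0,-0.2, 0.5,0.3,-0.2,13.4,-0.1,0,-0.2, 0.5,0.3,-0.2,13.4,-0.1,0,-0.2, 0.5,0.3,-0.2,13.4,-0.1,0,-0.2]'
python3 - <<'E'
from h import *
delta([.529,-.1345,.116])
p=manip.camera_params("wrist");cv2.imwrite("pics/w2.png",manip.camera("wrist")[:,:,::-1])
E
```

```text
time: 2.23
position: [0.5303, -0.1335, 0.1173]
tcp_rot: [3.139, 0.0, 1.571]
force: [-0.3, -0.4, 0.5]
opening: 0.043
grip_force: 0.0
t 2.23 shift cm [-0.1  -0.13  0.13] turn deg [0.16 0.02 0.04] F [-0.3 -0.4  0.5] pos [ 0.5303 -0.1335  0.1173] open 0.043 grip 0.0
```

View pics/w2.png

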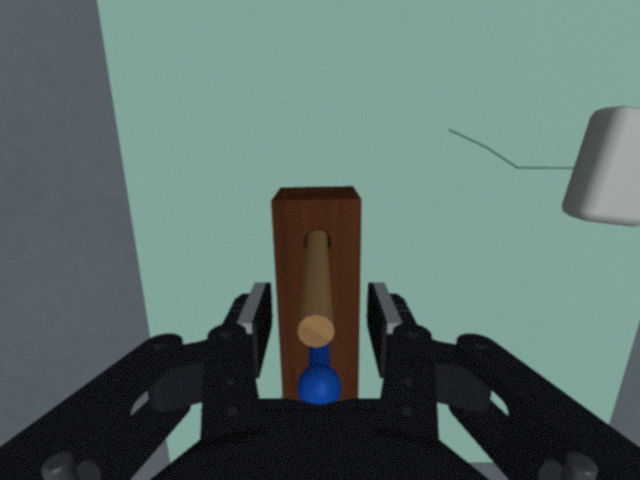

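The dowel at (316,331) stands between the pads, whose inner edges are at 271 and 368. I'll shift about 1.3 mm towards it and close.

```bash
python3 -m handwheel '[0.5,-0.1,-0.13,0.1,0.15,0,0, 0.5,-0.1,-0.13,0.1,0.15,0,0, 0,-0.1,-0.13,0.1,0.15,0,0, 0,-0.1,-0.13,0.1,0.15,0,0, 0,-0.1,-0.13,0.1,0.15,0,0, 0,-0.1,-0.13,0.1,0.15,0,0, 0,-0.1,-0.13,0.1,0.15,0,0, 0,-0.1,-0.13,0.1,0.15,0,0]'
python3 -c "from h import *;delta([.529,-.1345,.116])"
```

```text
time: 2.95
position: [0.529, -0.1336, 0.1158]
tcp_rot: [3.141, 0.0, 1.573]
force: [-1.1, -0.5, 5.7]
opening: 0.0118
grip_force: 58.4
t 2.95 shift cm [-0.09  0.   -0.02] turn deg [0.01 0.02 0.11] F [-1.1 -0.5  5.7] pos [ 0.529  -0.1336  0.1158] open 0.0118 grip 58.4
```

```bash
python3 -m handwheel '[0,0,0,-1,0,0,0, 0,0,0,-2,0,0,0, 0,0,0,-3,0,0,0, 0,0,0,-4,0,0,0, 0,0,0,-5.5,0,0,0, 0,0,0,-7,0,0,0, 0,0,0,-9,0,0,0, 0,0,0,-11,0,0,0, 0,0,0,-12,0,0,0, 0,0,0,-12,0,0,0]'
python3 -c "from h import *;delta([.50,.05,.236])"
```

```text
time: 3.78
position: [0.5299, -0.1338, 0.2379]
tcp_rot: [3.138, 0.001, 1.572]
force: [0.6, 0.4, -0.3]
opening: 0.012
grip_force: 58.5
t 3.78 shift cm [18.39 -2.96  0.16] turn deg [0.2  0.06 0.09] F [ 0.6  0.4 -0.3] pos [ 0.5299 -0.1338  0.2379] open 0.012 grip 58.5
```

```bash
python3 -m handwheel '[0,2,0.4,0,0.1,0,0, 0,5,1,0,0.1,0,0, 0,8,1.6,0,0.1,0,0, 0,11,2.4,0,0.1,0,0, 0,14,3.2,0,0.1,0,0, 0,17,3.6,0,0.1,0,0, 0,19,4,0,0.1,0,0, 0,20,4,0,0.1,0,0, 0,20,4,0,0.1,0,0, 0,20,4,0,0.1,0,0]'
python3 - <<'E'
from h import *
import pickle
delta([.57,.1625,.236])
d={}
for n in("wrist","scene","top"):
    p=manip.camera_params(n);im=manip.camera(n);d[n]=p;cv2.imwrite(f"pics/{n}3.png",im[:,:,::-1])
pickle.dump(d,open("p3.pkl","wb"))
w,s=[cv2.imread(f"pics/{n}3.png") for n in("wrist","scene")]
cv2.imwrite("pics/both3.png",np.hstack([w[60:480,170:490],cv2.resize(s[20:230,270:480],(420,420))]))
E
```

```text
time: 4.62
position: [0.5677, 0.0656, 0.2345]
tcp_rot: [-3.138, 0.001, 1.573]
force: [-0.1, 0.3, 0.0]
opening: 0.0122
grip_force: 58.5
t 4.62 shift cm [ 9.69  0.25 -0.16] turn deg [-0.23  0.05  0.13] F [-0.1  0.3  0. ] pos [0.5677 0.0656 0.2345] open 0.0122 grip 58.5
```

View pics/both3.png

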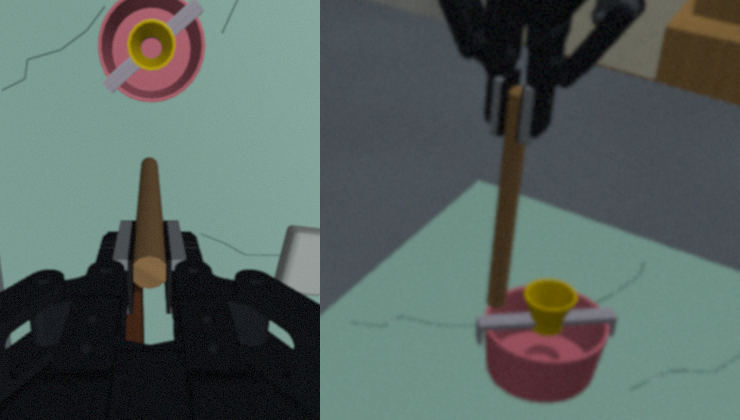

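The wrist picture shows the mouth at about (322,104), the dowel's foot near (319,223) and its top at (320,331). In the scene picture the foot is at (359,171) and the top at (367,65). I'll work out the foot, the tilt and the mouth more precisely.

```bash
python3 - <<'E'
from h import *
import pickle;d=pickle.load(open("p3.pkl","rb"));np.set_printoptions(precision=4,suppress=True)
W,S,T=[cv2.imread(f"pics/{n}3.png")[:,:,::-1].copy() for n in("wrist","scene","top")]
def show(n,im,roi):
    c=blobs(im,(6,60,40),(22,255,255),roi,50)[0];print(n,cv2.boundingRect(c));m=np.zeros(im.shape[:2],np.uint8);cv2.drawContours(m,[c],-1,255,-1)
    ys=np.where(m.any(1))[0]
    L=[(y,np.where(m[y])[0].min(),np.where(m[y])[0].max()) for y in ys];print([tuple(map(int,l)) for l in L[::8]],[tuple(map(int,l)) for l in L[-5:]])
show("wrist",W,(290,200,350,350));show("scene",S,(340,55,385,180))
for n,im,roi in(("wrist",W,(280,60,360,150)),("scene",S,(350,140,420,220)),("top",T,(190,190,250,260))):
    c=blobs(im,(22,150,50),(34,255,255),roi)
    if c: print(n,"eye",cv2.boundingRect(c[0]),cv2.fitEllipse(cv2.convexHull(c[0])))
# predicted px of straight dowel axis below the tool
s=manip.sense();R=Ro.from_euler("xyz",s["tcp_rot"]).as_matrix();g=s["position"]-R[:,2]*.019
for n in("wrist","scene"):
    M=np.linalg.inv(d[n]["cam_to_world"])
    for k in(-.035,.0,.06,.125):
        c=M@np.r_[g+R[:,2]*k,1];print(n,k,d[n]["fx"]*c[0]/c[2]+d[n]["cx"],d[n]["fy"]*c[1]/c[2]+d[n]["cy"])
    for r in(0,):
        c=M@np.r_[.57,.1625,.078,1];print(n,"mouth pred",d[n]["fx"]*c[0]/c[2]+d[n]["cx"],d[n]["fy"]*c[1]/c[2]+d[n]["cy"],"depth",c[2])
E
```

```text
wrist (302, 218, 35, 132)
[(218, 317, 321), (226, 312, 326), (234, 311, 327), (242, 311, 327), (250, 310, 328), (258, 309, 329), (266, 308, 330), (274, 308, 330), (282, 306, 333), (290, 306, 333), (298, 305, 333), (306, 305, 334), (314, 304, 335), (322, 303, 335), (330, 302, 336), (338, 302, 336), (346, 306, 326)] [(345, 306, 328), (346, 306, 326), (347, 308, 322), (348, 308, 311), (349, 308, 311)]
scene (354, 62, 18, 112)
[(62, 367, 369), (70, 364, 369), (78, 363, 368), (86, 362, 367), (94, 362, 371), (102, 361, 370), (110, 360, 369), (118, 360, 367), (126, 359, 367), (134, 358, 365), (142, 357, 365), (150, 356, 364), (158, 356, 363), (166, 355, 362)] [(169, 354, 362), (170, 354, 362), (171, 355, 362), (172, 354, 361), (173, 357, 360)]
wrist eye (298, 79, 47, 51) ((320.9559326171875, 104.2205810546875), (46.5433349609375, 50.694278717041016), 3.796577215194702)
scene eye (372, 160, 27, 27) ((383.9779052734375, 172.54039001464844), (27.280517578125, 28.220008850097656), 101.44371795654297)
wrist -0.035 322.4665405229319 326.90561476556644
wrist 0.0 321.7712572028737 289.03962426741145
wrist 0.06 321.0536258944452 249.95653465170267
wrist 0.125 320.5961307377938 225.04078195787423
wrist mouth pred 323.4721945905129 105.42472681281595 depth 0.3120665160129896
scene -0.035 368.2432671756948 71.57077377949108
scene 0.0 365.26363694088786 97.50321149443218
scene 0.06 360.65289006440685 137.6316491767169
scene 0.125 356.25769990082625 175.884045004536
scene mouth pred 384.59257141018014 170.7120201276928 depth 0.8257501609100111
```

```bash
python3 -m handwheel '[0,2,0,0,-0.2,0,0, 0,4,0.1,0,-0.2,0,0, 0,6,0.1,0,-0.2,0,0, 0,8,0.1,0,-0.2,0,0, 0,9,0.1,0,-0.2,0,0, 0,9.7,0.1,0,-0.2,0,0, 0,9.7,0.1,0,-0.2,0,0, 0,9.7,0.1,0,-0.2,0,0, 0,9.7,0.1,0,-0.2,0,0]'
python3 - <<'E'
from h import *
import pickle
delta([.569,.163,.111])
d={}
for n in("wrist","scene","top"):
    p=manip.camera_params(n);im=manip.camera(n);d[n]=p;cv2.imwrite(f"pics/{n}4.png",im[:,:,::-1])
pickle.dump(d,open("p4.pkl","wb"))
w,s=[cv2.imread(f"pics/{n}4.png") for n in("wrist","scene")]
cv2.imwrite("pics/both4.png",np.hstack([w[60:480,170:490],cv2.resize(s[20:230,290:500],(420,420))]))
E
```

```text
time: 5.52
position: [0.5692, 0.1617, 0.235]
tcp_rot: [3.141, 0.001, 1.571]
force: [-0.1, 0.2, -0.3]
opening: 0.0124
grip_force: 58.5
t 5.52 shift cm [ 0.14 -0.03 12.4 ] turn deg [0.04 0.05 0.01] F [-0.1  0.2 -0.3] pos [0.5692 0.1617 0.235 ] open 0.0124 grip 58.5
```

View pics/both4.png

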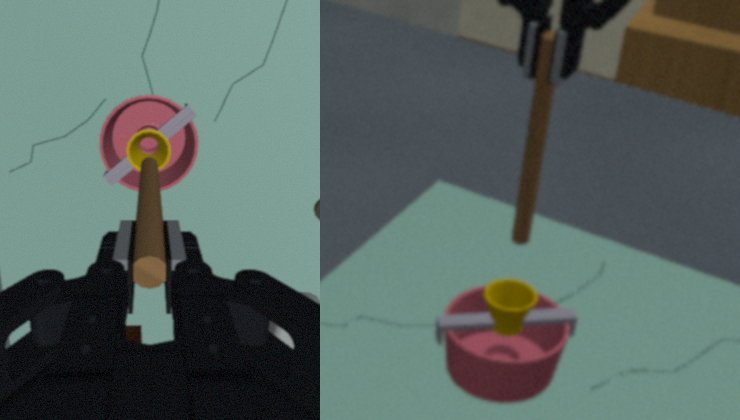

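The wrist picture has the foot in line with the mouth, which is at (319,210). In the scene picture the rod's axis points into the mouth. I'll lower it into the funnel.

```bash
python3 -m handwheel '[0,0.1,0,1,0,0,0, 0,0.1,0,2,0,0,0, 0,0.1,0,3,0,0,0, 0,0.1,0,4,0,0,0, 0,0.1,0,4.5,0,0,0, 0,0.1,0,5,0,0,0, 0,0.1,0,5.5,0,0,0, 0,0.1,0,5.5,0,0,0, 0,0.1,0,5.5,0,0,0]'
python3 - <<'E'
from h import *
delta([.569,.163,.111])
w,s=[manip.camera(n)[:,:,::-1] for n in("wrist","scene")]
cv2.imwrite("pics/both5.png",np.hstack([cv2.resize(w[140:300,240:400],(400,400)),cv2.resize(s[130:230,330:430],(400,400))]))
E
```

```text
time: 6.42
position: [0.5691, 0.1645, 0.18]
tcp_rot: [3.141, 0.0, 1.573]
force: [0.8, -0.2, -0.3]
opening: 0.0119
grip_force: 58.5
t 6.42 shift cm [-0.15 -0.01  6.9 ] turn deg [0.03 0.   0.11] F [ 0.8 -0.2 -0.3] pos [0.5691 0.1645 0.18  ] open 0.0119 grip 58.5
```

View pics/both5.png

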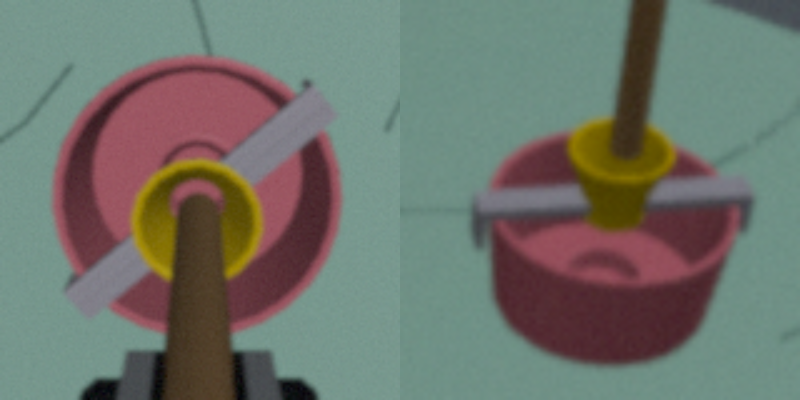

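The foot is inside the mouth, slightly right of the axis: at 627 against 621 in the scene crop, and 199 against 196 in the wrist crop. I'll correct about 1.5 mm and go on lowering.

```bash
python3 -m handwheel '[0,-0.15,-0.1,0,0,0,0, 0,-0.15,-0.1,0.4,0,0,0, 0,-0.15,-0.1,0.8,0,0,0, 0,-0.15,-0.1,1.2,0,0,0, 0,-0.15,-0.1,1.6,0,0,0, 0,-0.15,-0.1,2,0,0,0, 0,-0.15,-0.1,2,0,0,0]'
python3 -c "from h import *;delta([.568,.163,.111])"
```

```text
time: 7.1
position: [0.5677, 0.1628, 0.1591]
tcp_rot: [-3.141, 0.0, 1.573]
force: [-0.9, 0.2, -1.1]
opening: 0.0122
grip_force: 58.5
t 7.1 shift cm [0.02 0.03 4.81] turn deg [-0.03  0.02  0.11] F [-0.9  0.2 -1.1] pos [0.5677 0.1628 0.1591] open 0.0122 grip 58.5
```

Foot is in the throat with no force. Continuing.

```bash
python3 -m handwheel '[0,0,0,0.4,0,0,0, 0,0,0,0.8,0,0,0, 0,0,0,1.2,0,0,0, 0,0,0,1.6,0,0,0, 0,0,0,2,0,0,0, 0,0,0,2,0,0,0]'
python3 -m handwheel '[0,0,0,0.4,0,0,0, 0,0,0,0.8,0,0,0, 0,0,0,1.2,0,0,0, 0,0,0,1.5,0,0,0, 0,0,0,1.8,0,0,0, 0,0,0,2,0,0,0, 0,0,0,2,0,0,0]'
python3 -c "from h import *;delta([.568,.163,.111])"
```

```text
time: 7.6
position: [0.5677, 0.1628, 0.1392]
tcp_rot: [-3.141, 0.0, 1.573]
force: [-0.3, -0.2, -0.1]
opening: 0.012
grip_force: 58.5
time: 8.18
position: [0.5679, 0.1629, 0.1196]
tcp_rot: [3.141, 0.0, 1.573]
force: [-0.9, 0.2, -0.1]
opening: 0.0122
grip_force: 58.5
t 8.18 shift cm [0.01 0.01 0.86] turn deg [0.01 0.01 0.11] F [-0.9  0.2 -0.1] pos [0.5679 0.1629 0.1196] open 0.0122 grip 58.5
```

```bash
python3 -m handwheel '[0,0,0,0.2,0,0,0, 0,0,0,0.4,0,0,0, 0,0,0,0.6,0,0,0, 0,0,0,0.7,0,0,0, 0,0,0,0.7,0,0,0]'
python3 -m handwheel '[0,0,0,0.1,0,0,0, 0,0,0,0.1,0,0,0]'
python3 -m handwheel '[0,0,0,0.1,0,0,0, 0,0,0,0.1,0,0,0]'
```

```text
time: 8.6
position: [0.5681, 0.1629, 0.1129]
tcp_rot: [3.141, 0.0, 1.573]
force: [0.1, -0.3, 0.0]
opening: 0.0123
grip_force: 58.5
time: 8.77
position: [0.5682, 0.1629, 0.112]
tcp_rot: [3.141, 0.0, 1.573]
force: [-0.1, 0.3, -0.2]
opening: 0.0124
grip_force: 58.5
time: 8.93
position: [0.5682, 0.1629, 0.111]
tcp_rot: [3.141, 0.0, 1.573]
force: [0.0, -0.2, -0.2]
opening: 0.012
grip_force: 58.5
```

```bash
for i in 1; do python3 -m handwheel '[0,0,0,0.1,0,0,0, 0,0,0,0.1,0,0,0]'
python3 -m handwheel '[0,0,0,0.1,0,0,0, 0,0,0,0.1,0,0,0]'; done | grep -E 'pos|force'
```

```text
position: [0.5686, 0.1633, 0.1108]
force: [-0.5, -1.6, 5.4]
grip_force: 59.0
position: [0.5691, 0.1636, 0.1107]
force: [-1.2, -1.0, 13.9]
grip_force: 60.1
```

Contact came at TCP z = 0.111, as predicted for the floor. I'll relieve the pressure, look, then release.

```bash
python3 -m handwheel '[0,0,0,-0.18,0,0,0, 0,0,0,-0.18,0,0,0]'
python3 - <<'E'
from h import *
delta([.568,.163,.111])
w,s=[manip.camera(n)[:,:,::-1] for n in("wrist","scene")]
cv2.imwrite("pics/both6.png",np.hstack([cv2.resize(w[190:350,240:400],(400,400)),cv2.resize(s[80:230,310:460],(400,400))]))
E
```

```text
time: 9.43
position: [0.5684, 0.1631, 0.1114]
tcp_rot: [3.14, -0.0, 1.573]
force: [0.7, 0.4, -0.4]
opening: 0.012
grip_force: 58.5
t 9.43 shift cm [-0.01 -0.04  0.04] turn deg [ 0.09 -0.01  0.11] F [ 0.7  0.4 -0.4] pos [0.5684 0.1631 0.1114] open 0.012 grip 58.5
```

View pics/both6.png

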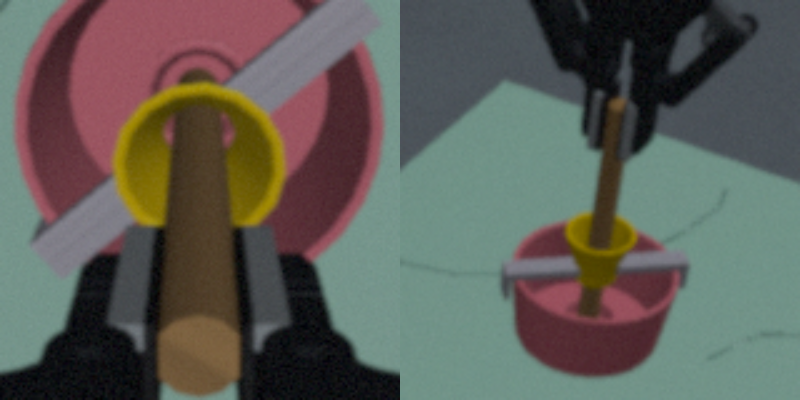

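The dowel passes through the throat and its foot sits in the floor ring: (590,310) in the scene crop, (197,75) in the wrist crop. I'll touch down and release.

```bash
python3 -m handwheel '[0,0,0,0.06,0,0,0, 0,0,0,0.06,0,0,0, 0.3,0,0,0.06,0,0,0, 0.3,0,0,0.06,0,0,0, 0.5,0,0,0.06,0,0,0, 0.5,0,0,0.06,0,0,0, 0.5,0,0,0.06,0,0,0]'
python3 -m handwheel '[0.5,0,0,-1,0,0,0, 0.5,0,0,-2.5,0,0,0, 0.5,0,0,-4.5,0,0,0, 0.5,0,0,-7,0,0,0, 0.5,0,0,-10,0,0,0, 0.5,0,0,-13,0,0,0, 0.5,0,0,-14,0,0,0, 0.5,0,0,-14,0,0,0]'
python3 -m handwheel '[0.5,-4,0,0,0,0,0, 0.5,-8,0,0,0,0,0, 0.5,-12,0,0,0,0,0, 0.5,-14,0,0,0,0,0, 0.5,-14,0,0,0,0,0, 0.5,-14,0,0,0,0,0]'
python3 - <<'E'
from h import *
s,t=[manip.camera(n)[:,:,::-1] for n in("scene","top")]
cv2.imwrite("pics/end.png",np.hstack([cv2.resize(s[80:400,130:450],(400,400)),cv2.resize(t[150:290,170:310],(400,400))]))
E
```

```text
time: 10.12
position: [0.5681, 0.1629, 0.1101]
tcp_rot: [3.141, 0.0, 1.573]
force: [0.3, -0.4, 0.2]
opening: 0.0426
grip_force: 0.0
time: 10.78
position: [0.5694, 0.1636, 0.2539]
tcp_rot: [3.135, -0.002, 1.572]
force: [0.4, -0.6, -0.7]
opening: 0.0427
grip_force: 0.0
time: 11.28
position: [0.5677, 0.0214, 0.2493]
tcp_rot: [-3.141, 0.0, 1.57]
force: [-0.3, 0.8, 0.3]
opening: 0.0428
grip_force: 0.0
```

View pics/end.png

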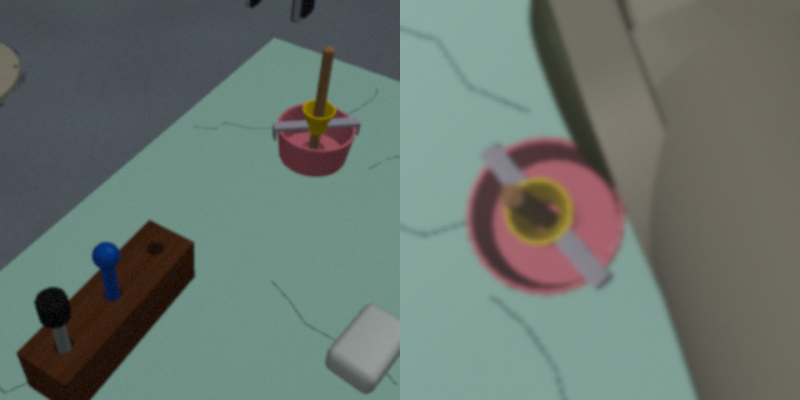

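The dowel stands upright in the eyelet, and the stirrer and probe are still in the stand. In the top view its tip is at column 210, where an upright rod should show. Handing in.

```bash
python3 -c "from station import manip;print(manip.job_done())"
```

```text
the job is handed in; nothing more can be done
None
```

The dowel stands upright through the eyelet with its foot on the mould's floor, released at about 10 s of robot time; the stirrer and probe are still in the stand, and the job is handed in (no verdict was shown).

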